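# Switch the blender base off, then clear the stray washer

## Robot

A 6-joint arm with a two-finger parallel gripper is mounted at the origin on the work surface. World frame = base frame: x ahead of the robot, y to its left, z up, the work surface at z = 0. Lengths are in mm, angles in rad, forces in N, time in s.
With the tool pointing down it reaches from about 300 to 875 mm from the base axis. Payload 6.4 kg.
Tool frame: the origin (TCP) lies between the finger pads; the fingertips stand 17 mm ahead of it and the grasp point (between the pads) lies 2 mm behind it (tips_ahead is the distance from the TCP to the fingertips, in mm); x points along the fingers, z is the direction in which the jaws open and shut, and the axes are right-handed (so a half turn about x gives the same grasp; the last joint's range is limited). The gripper opens to 88 mm and grips with 3 to 60 N. Pads are 18 mm wide; open, the fingers measure 123 mm over their backs; the gripper's body (75 mm by 187 mm) begins 45 mm behind the grasp point.
Start: joints at [1.108, 0.181, 1.607, -0, 1.354, -0.206], TCP at [146.03, 556.162, 255.714] pointing down, gripper open.
Joint ranges: [-2.99, 2.99], [-0.89, 2.07], [0.3, 2.58], [-1.14, 4.28], [0, 2.63], [-3.12, 3.12]. Speed limits (rad/s): [2.57, 2.57, 3.01, 3.14, 3.14, 3.14].

## Interface

Orientations are given as a rotation vector (axis times angle).
In Python, from cell import state, capture, camera_params, hand_in, tips_ahead gives the robot as it stands.
- The arm moves only by the tool servo_tool, never from a script. Its argument "steps" is a list of rows, each a list of 6 numbers: the shift along the tool's x, y, z in m, then the turn, a rotation vector about the tool's x, y, z in rad. In form: [[dx, dy, dz, ax, ay, az], ...]. A call has 1 to 20 rows; each row is the pose to reach, as a shift and turn from the pose commanded when the call began, along the tool's axes at that moment; what a row does not reach only later rows make up. A row lasts 1/12 s, in which the tool goes at most 41.7 mm and 7.16 degrees, less where a joint would pass 70% of its speed; a pose out of reach is approached as far as the arm can. A call with a gripper value outside its range is refused whole. "fingers" is the opening, from -1 (shut) to 1 (fully open), set as the call begins (left out, the last holds). The fingers move at their own pace and stop on an object; "squeeze" is the grip in N (left out, the last holds). Time passes only in rows, so rows that repeat a pose let the fingers close. It gives the time, the measured TCP pose, the force and the opening at its end, in the units of the state.
- state(): the state, without advancing time (a new reading comes with each control period).
- capture(name): name is "scene" or "side" or "wrist"; returns the picture (480x640x3 uint8, red, green, blue); there is no depth.
- camera_params(name): a dict with "fov_y" (degrees; the focal length in pixels is half the picture's height over the tangent of half this angle, whatever the lens; pixels are square), "cx", "cy" (the principal point, pixels), "R" (3x3) and "t" (3): a world point X has camera coordinates R X + t. Camera axes: x right, y down, z forward; pixel columns grow to the right and rows downward; lengths in mm; the calibration is good to about 2 mm. A picture is of the moment at which its call begins: read the wrist's pose just before it. camera_params takes no time and is no camera call; for the wrist camera it gives the pose at the moment of the call.
- hand_in(): hands the job in, once; it reports no verdict.
The state is a dict: "time": time; "joint_pos": joint angles; "qd": joint speeds; "joint_torque": joint torques, N m; "tool_pos": TCP position; "tcp_rot": TCP orientation; "force": force on the tool from outside, world axes, zero at the start; "moment": the same for the moment, N m; "width": opening from 0.0 (shut) to 1.0 (fully open).
Only numpy, scipy, OpenCV 4.12 (cv2) and the standard library are available. Lean on these libraries where they do the work, as an engineer would, in place of code of your own. Each camera call takes 0.05 s, during which the arm holds its last target. There are 200 camera calls.

## Task

A steel washer has been left on top of the blender's motor base. First turn the speed dial anticlockwise (seen from above) all the way to its off stop; only then lift the stray washer off the base and lay it gently, without dropping it, in the saucer with the other washer. Leave the dial off, keep the other washer in the saucer, and leave the jar, canister, brush and saucer where they stand.

Things in the scene. Friction and masses are not known exactly. Their poses are not given: they have to be found in the camera images.
- base: red blender motor base, fixed, a box 200 (x) x 270 (y) x 85 high; origin at the centre of its underside, x axis away from its front face, flat deck at z 85. On the deck: dial at x 0, y -85; drive stud at x 0, y 85; black lugs 14 x 10, 10 high, at (43, 85), (-43, 85), (0, 125). The middle of the deck (|x| < 90, |y| < 40) is clear but for the stray washer
- dial (a joint): angle of the black speed dial about its vertical axis, rad: 0 at the off stop (fully anticlockwise seen from above), growing clockwise up to 4.71 at the full-speed stop. Starts somewhere between 0.9 and 2.6. It stays where it is left, and stops dead at either end
- dial_grip (a point): point on the dial's axis, 30 above the deck, the height to grip. The grip is an upright bar 50 long, 14 thick, from 10 to 40 above the deck, on a disc 54 across. The bar's white-lined end is the pointer (this point's -x axis, which turns with the dial): at off it points along the base's -x at a green dot; white dots growing in size lead clockwise to full speed
- stud_top (a point): centre of the top of the chrome drive stud, a splined post 25 across, 24 high above the deck, fixed
- stray_washer: thick dark steel spacer washer lying flat on the deck of the base, 36 outside diameter, 18 hole, 8 thick, about 50 g; origin at the centre of its underside
- saucer: white ceramic saucer, loose on the counter, 160 across at the rim, 18 high; flat inner floor 96 across, 5 above the underside; origin at the centre of its underside, z up. Stands to the left or the right of the base
- saucer_washer: the other washer, same size as the stray one, lying in the saucer about 26 from the centre; origin at the centre of its underside
- jar: clear plastic blender jar, standing upright, black snap lid with red clips, 108 across, 168 high, loose; origin at the centre of its underside. Stands on the other side of the base from the saucer; leave alone
- canister: aluminium canister with a dark twist cap, 60 across, 98 high, loose, beyond the base; origin at the centre of its underside; leave alone
- brush: green scrubbing brush with a hoop handle, 130 x 46 x 63 high, lying bristles down beyond the base; origin at the centre of its underside; leave alone

How it is judged (in metres and radians):
On the way, in this order (a step that is already met when the one before it is completed fails the run):
1. the dial is at its off stop, the stray washer still on the base (value of joint dial below 0.08 rad and z of stray_washer in the frame of base between 0.08 and 0.1 m), for 0.2 s.
2. the stray washer is lifted clear of the base (z of stray_washer in the frame of base above 0.11 m), for 0.1 s.
At the end, for the whole second after the job is handed in: the dial is within 0.08 rad of its off stop; both washers rest in the saucer (centres within 62 mm of the saucer's centre and less than 30 mm above its underside), at rest; the saucer stands level on the counter (value of joint dial below 0.08 rad and horizontal distance between each of stray_washer, saucer_washer and saucer below 0.062 m and z of each of stray_washer, saucer_washer in the frame of saucer below 0.03 m and linear speed of stray_washer below 0.02 m/s and angle between saucer's own z axis and vertical below 0.1 rad and height (world z) of saucer below 0.01 m); the robot touches nothing.
It fails at once if the stray washer is dropped or flung (faster than 0.7 m/s while the fingers do not touch it, a fall of more than about 25 mm) (linear speed of stray_washer above 0.7 m/s and contact force between the fingers and stray_washer below 0.05 N).
It fails at once if the stray washer leaves the base before the dial is off (value of joint dial above 0.3 rad and distance of stray_washer from where it was at the start of the episode above 0.06 m).
It fails at once if the jar is moved by more than 30 mm or tipped (distance of jar from where it was at the start of the episode above 0.03 m or angle between jar's own z axis and vertical above 0.3 rad).
It fails at once if the canister or the brush is moved by more than 30 mm, or the canister tipped (distance of any of canister, brush from where it was at the start of the episode above 0.03 m or angle between canister's own z axis and vertical above 0.3 rad).
It fails at once if the saucer is moved by more than 40 mm or tipped (distance of saucer from where it was at the start of the episode above 0.04 m or angle between saucer's own z axis and vertical above 0.35 rad).
It also fails if it takes over 72 s, if anything falls off the work surface, if the arm or the gripper's body presses on something with over 40 N, if the wrist force passes 120 N, or if a joint passes its speed limit or range.

## Working session

There is one attempt and no reset: what is moved stays moved. The work goes in short steps, Python scripts to look and compute and a tool call to move; the robot and the scene stay as the last step left them, time stands still between calls to the robot, and variables do not carry over. Pictures are saved under pics/ and viewed, about 8 in all and at most 12, crops included, and the job is handed in when it is done.

Besides the shell and the picture viewer there is one more tool, called in YAML: its name, and indented under it one key for each argument. servo_tool: Moves the arm, as the interface text tells. Its arguments: {"type":"object","properties":{"steps":{"type":"array","items":{"type":"array","items":{"type":"number"}}},"fingers":{"type":"number"},"squeeze":{"type":"number"}},"required":["steps"]}

```bash
ls; mkdir -p pics; cat > h.py <<'E'
import numpy as np, cv2
from scipy.spatial.transform import Rotation as Ro
from cell import state, capture, camera_params
def f(p): return 240/np.tan(np.radians(p['fov_y'])/2)
def ray(p,uv):
    R=np.array(p['R']);t=np.array(p['t']);c=-R.T@t
    d=R.T@np.array([(uv[0]-p['cx'])/f(p),(uv[1]-p['cy'])/f(p),1.]);return c,d/np.linalg.norm(d)
def onz(p,uv,z):
    c,d=ray(p,uv);return c+d*(z-c[2])/d[2]
def proj(p,X):
    q=np.array(p['R'])@np.array(X,float)+np.array(p['t']);return q[:2]/q[2]*f(p)+[p['cx'],p['cy']]
def tri(rs):
    A=sum(np.eye(3)-np.outer(d,d) for c,d in rs);b=sum((np.eye(3)-np.outer(d,d))@c for c,d in rs);return np.linalg.solve(A,b)
E
python3 - <<'E'
from h import *
s=state();print(s)
for n in ['scene','side','wrist']:
    p=camera_params(n);im=capture(n);cv2.imwrite(f'pics/{n}0.png',im[:,:,::-1]);print(n,p, -np.array(p['R']).T@np.array(p['t']))
E
```

```text
pics
{'time': 0.0, 'joint_pos': array([ 1.10771416e+00,  1.81527297e-01,  1.60799996e+00, -7.98438695e-06,
        1.35379745e+00, -2.06277370e-01]), 'qd': array([-5.59919477e-04,  1.27086574e-03,  1.34747217e-04, -1.32970177e-05,
        4.81919433e-04, -5.99300780e-04]), 'joint_torque': array([ 1.63181401e-03, -4.33890975e+01, -3.41838670e+01,  7.02458597e-02,
        3.89258098e-02, -1.32406499e-04]), 'tool_pos': array([145.78703464, 555.68863732, 254.82173413]), 'tcp_rot': array([-1.0188351 ,  1.32139981,  1.01756552]), 'force': array([-0.53362988, -0.28482305, -0.48600312]), 'moment': array([0.0315099 , 0.00892894, 0.00142035]), 'width': 0.999609035688259}
scene {'fov_y': 57.261522264407404, 'cx': 315.429317786101, 'cy': 245.11366065064954, 'R': array([[-0.83448411,  0.55086131,  0.0137144 ],
       [ 0.41774452,  0.6486677 , -0.63617586],
       [-0.35934076, -0.52514953, -0.77142218]]), 't': array([ 494.74608386, -223.37901437, 1206.12132447])} [939.5816587  505.75632479 781.5352631 ]
side {'fov_y': 48.27104785026216, 'cx': 311.56426375282183, 'cy': 240.8067722809887, 'R': array([[ 0.85872935, -0.51228498,  0.01216604],
       [-0.37080647, -0.63760891, -0.67524621],
       [ 0.35367567,  0.57534249, -0.73749206]]), 't': array([-508.14598507,  316.98299872, 1054.25446618])} [ 181.03506445 -664.76175755  997.7279961 ]
wrist {'fov_y': 63.941079653767055, 'cx': 316.2604279569124, 'cy': 239.5309939316428, 'R': array([[ 0.25462031,  0.96704053, -0.00105791],
       [ 0.934582  , -0.24579268,  0.25718171],
       [ 0.24844511, -0.06647239, -0.96636248]]), 't': array([-574.78798465,  -34.84685444,  388.50158463])} [ 82.39861891 573.10280138 383.7872568 ]
```

```bash
python3 - <<'E'
import cv2,numpy as np
a=[cv2.imread(f'pics/{n}0.png') for n in ['scene','side']]
cv2.imwrite('pics/both.png',np.vstack([cv2.resize(x,(400,300),interpolation=cv2.INTER_AREA) for x in a]))
E
```

```text
(no output)
```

View pics/scene0.png

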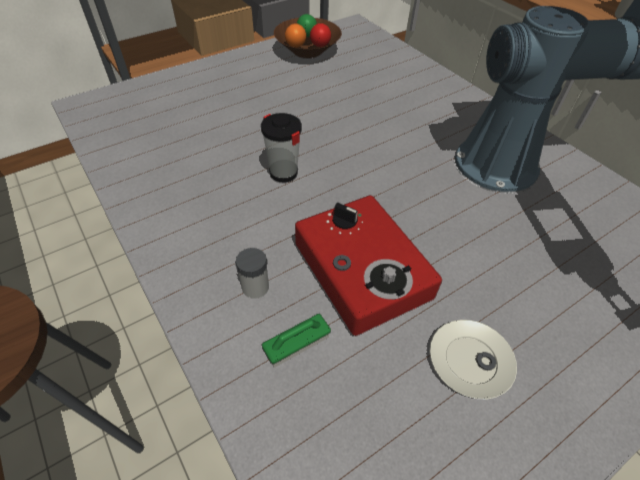

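View pics/side0.png

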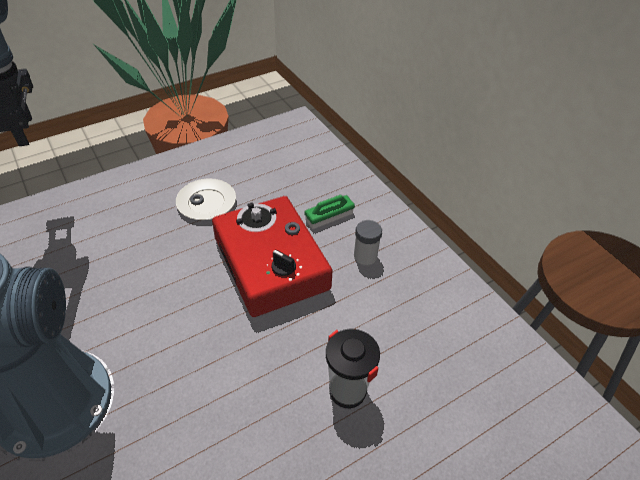

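Scene view: dial (345,215), stray washer (342,263), stud (390,272), saucer (473,358) with its washer (486,361). Side view: dial (284,262), stray washer (292,228), stud (256,213), saucer (206,201), washer (197,199).

```bash
python3 - <<'E'
from h import *
P=camera_params('scene');Q=camera_params('side')
for n,a,b in [('dialtop',(346,208),(284,255)),('stray',(342,262),(292,228)),('stud',(390,270),(256,212)),('saucer',(473,357),(206,201)),('sw',(486,361),(197,199)),('jarlid',(281,125),(353,350)),('can',(251,256),(369,229)),('brush',(297,335),(331,207))]:
    X=tri([ray(P,a),ray(Q,b)]);print(n,X.round(1), (proj(P,X)-a).round(1))
a=cv2.imread('pics/scene0.png')[185:345,270:450];b=cv2.imread('pics/side0.png')[185:320,200:340]
cv2.imwrite('pics/z.png',np.hstack([cv2.resize(a,(400,356),interpolation=cv2.INTER_CUBIC),cv2.resize(b,(369,356),interpolation=cv2.INTER_CUBIC)]))
W=camera_params('wrist');s=state();T=Ro.from_rotvec(s['tcp_rot']).as_matrix();print(T)
R=np.array(W['R']);c=-R.T@np.array(W['t']);print('cam in tool',T.T@(c-s['tool_pos']),T.T@R.T)
E
```

```text
dialtop [526.1  10.  125.9] [-0.3  0. ]
stray [597.3 100.4  91. ] [ 0.2 -0. ]
stud [541.  175.1 108.1] [-0.3  0. ]
saucer [483.2 370.4  12.2] [-0.7  0.1]
sw [466.7 389.9  10.9] [ 0. -0.]
jarlid [ 512.9 -273.8  155.5] [-0. -0.]
can [744.5  -1.6 102.6] [0.1 0. ]
brush [744.  161.8  37.3] [-1. -0.]
[[-5.83973298e-04 -9.67204947e-01  2.53996554e-01]
 [-1.14076012e-03  2.53997077e-01  9.67204313e-01]
 [-9.99999179e-01  2.75072353e-04 -1.25167634e-03]]
cam in tool [-128.82854667   65.78926534    0.4795823 ] [[-4.12432199e-04 -2.57490126e-01  9.66280842e-01]
 [-6.45247463e-04 -9.66280654e-01 -2.57490351e-01]
 [ 9.99999707e-01 -7.29687574e-04  2.32380405e-04]]
```

View pics/z.png

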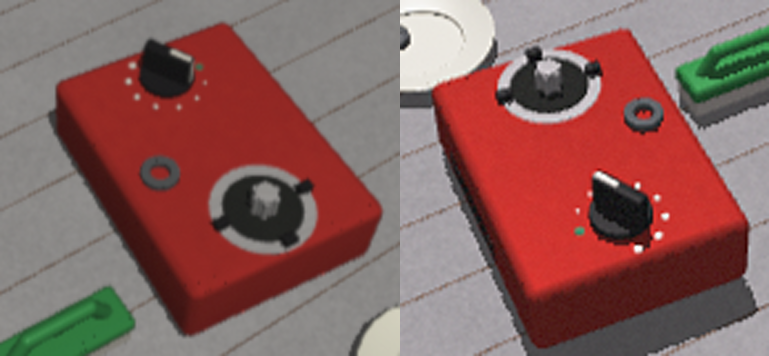

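Crops show the dial's white-lined end towards the robot-far-left side; the deck is clear. Now the dial angle estimate from two views, and a move helper.

```bash
cat >> h.py <<'E'
def cmd(target,yaw,frm=None):
    """tool-frame shift (m) and turn for tool-down target (mm) with jaw axis at yaw; frm=(pos,yaw) commanded"""
    s=state();M=Ro.from_rotvec(s['tcp_rot']).as_matrix();y0=np.arctan2(M[1,2],M[0,2]);p0=s['tool_pos']
    if frm: p0,y0=np.array(frm[0],float),frm[1]
    c,n=np.cos(y0),np.sin(y0);T=np.array([[0,-n,c],[0,c,n],[-1,0,0]])
    d=T.T@(np.array(target)-p0)/1000;print('shift',d.round(4),'ax',round(y0-yaw,4),'y0',round(y0,4),'p0',p0.round(1))
E
python3 - <<'E'
from h import *
P=camera_params('scene');Q=camera_params('side')
w=tri([ray(P,(351,210.6)),ray(Q,(277.8,254))]);g=tri([ray(P,(359.5,215)),ray(Q,(267.9,272.6))]);c=np.array([526,10])
print(w,g)
a=[np.degrees(np.arctan2(*(v[:2]-c)[::-1])) for v in (w,g)];print(a)
cmd([525,50,300],0.7,([146.03,556.16,255.7],1.314))
E
```

```text
[518.40152276  20.40620322 123.02034475] [487.72305368  13.40340394  85.93907731]
[np.float64(126.13644361592134), np.float64(174.9188940606099)]
shift [-0.0443 -0.4951 -0.3933] ax 0.614 y0 1.314 p0 [146.  556.2 255.7]
```

servo_tool:
  steps:
    - [-0.044, -0.495, -0.393, 0.684, 0, 0]
    - [-0.044, -0.495, -0.393, 0.684, 0, 0]
    - [-0.044, -0.495, -0.393, 0.684, 0, 0]
    - [-0.044, -0.495, -0.393, 0.684, 0, 0]
    - [-0.044, -0.495, -0.393, 0.684, 0, 0]
    - [-0.044, -0.495, -0.393, 0.684, 0, 0]
    - [-0.044, -0.495, -0.393, 0.684, 0, 0]
    - [-0.044, -0.495, -0.393, 0.684, 0, 0]
    - [-0.044, -0.495, -0.393, 0.684, 0, 0]
    - [-0.044, -0.495, -0.393, 0.684, 0, 0]
    - [-0.044, -0.495, -0.393, 0.684, 0, 0]
    - [-0.044, -0.495, -0.393, 0.684, 0, 0]
    - [-0.044, -0.495, -0.393, 0.684, 0, 0]
    - [-0.044, -0.495, -0.393, 0.684, 0, 0]
    - [-0.044, -0.495, -0.393, 0.684, 0, 0]
    - [-0.044, -0.495, -0.393, 0.684, 0, 0]
    - [-0.044, -0.495, -0.393, 0.684, 0, 0]
    - [-0.044, -0.495, -0.393, 0.684, 0, 0]
    - [-0.044, -0.495, -0.393, 0.684, 0, 0]
    - [-0.044, -0.495, -0.393, 0.684, 0, 0]
  fingers: 1

```text
time: 1.82
tool_pos: [524.1, 51.9, 299.6]
tcp_rot: [-0.495, 1.514, 0.495]
force: [-0.1, 0.0, 0.4]
width: 1.005
```

```bash
python3 - <<'E'
from h import *
import pickle
p=camera_params('wrist');im=capture('wrist');cv2.imwrite('pics/w1.png',im[:,:,::-1]);pickle.dump(p,open('w1.pkl','wb'))
s=state();print(s['time'],s['tool_pos'],s['force'])
for n,X in dict(dial=[526,10,126],stray=[597,100,92],stud=[541,175,109]).items(): print(n,proj(p,X).round())
E
```

```text
1.8667 [524.17460204  51.8274572  299.71052598] [ 0.45635917  0.57334958 -0.06120621]
dial [288. 264.]
stray [414. 219.]
stud [425. 107.]
```

View pics/w1.png

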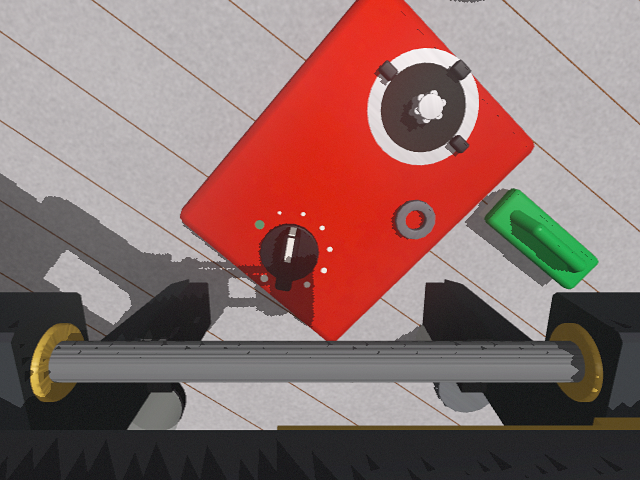

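Wrist view: dial disc centre about (289,251) with pointer line (289,262)-(293,229), the dots around it, the stray washer (415,219), the stud (431,107). Fit the dots' circle, pointer line and washer ring.

```bash
python3 - <<'E'
from h import *
import pickle
p=pickle.load(open('w1.pkl','rb'));P=camera_params('scene');Q=camera_params('side')
im=cv2.imread('pics/w1.png').astype(int);b,g,r=im[...,0],im[...,1],im[...,2]
w=((np.minimum(np.minimum(b,g),r)>110)).astype(np.uint8)
n,l,st,ce=cv2.connectedComponentsWithStats(w)
dots=[]
for i in range(1,n):
    x,y=ce[i]
    if 4<=st[i,4]<300 and 245<x<345 and 200<y<300: print(ce[i].round(1),st[i,4]); dots.append(ce[i]) if st[i,4]<45 else None
gm=(g>r+25)&(g>b);yy,xx=np.where(gm[200:300,245:345]);gc=np.array([xx.mean()+245,yy.mean()+200]);print('green',gc)
D=np.array([onz(p,d,85)[:2] for d in dots+[gc]]);print(D.round(1))
A=np.c_[2*D,np.ones(len(D))];k=np.linalg.lstsq(A,(D**2).sum(1),rcond=None)[0];c=k[:2];rad=np.sqrt(k[2]+c@c);print('axis',c,rad,np.linalg.norm(D-c,axis=1).round(1))
# pointer line
m=w.copy();m[:,:270]=0;m[:,312:]=0;m[:222]=0;m[272:]=0
n,l,st,ce=cv2.connectedComponentsWithStats(m);i=1+st[1:,4].argmax();yy,xx=np.where(l==i)
X=np.array([onz(p,(u,v),125)[:2] for u,v in zip(xx,yy)]);vx,vy,x0,y0=cv2.fitLine(X.astype(np.float32),cv2.DIST_L2,0,.01,.01).ravel();print('line',np.degrees(np.arctan2(vy,vx)),x0,y0,'perp off',(c-[x0,y0])@[-vy,vx],'n',len(xx))
gd=D[-1]-c;print('green dir',np.degrees(np.arctan2(gd[1],gd[0])))
# washer
red=(r>g+60);sub=(~red)[190:250,385:445].astype(np.uint8)
n,l,st,ce=cv2.connectedComponentsWithStats(sub);i=1+st[1:,4].argmax() 
for i in range(1,n): print('w',ce[i]+[385,190],st[i])
def wash(n,box):
    im=cv2.imread(f'pics/{n}0.png').astype(int);x0,y0,x1,y1=box;s=im[y0:y1,x0:x1]
    m=(s[...,2]<s[...,1]+50).astype(np.uint8);nn,l,st,ce=cv2.connectedComponentsWithStats(m)
    i=1+st[1:,4].argmax();print(n,ce[i]+[x0,y0],st[i]);return ce[i]+[x0,y0]
a=wash('scene',(326,248,358,277));bb=wash('side',(281,216,303,240))
i=1
cw=[ce[i] for i in range(1,n) if st[i,4]>400][0]+[385,190]
X=tri([ray(P,a),ray(Q,bb),ray(p,cw)]);print('stray tri',X,'on z89',onz(p,cw,89))
X=tri([ray(p,(431,106)),ray(P,(389,269)),ray(Q,(256,212))]);print('stud',X, onz(p,(431,106),109))
E
```

```text
[279.1 212.3] 13
[302.9 213.6] 17
[321.6 227.3] 22
[292.3 231.3] 51
[288.7 249.3] 167
[329.4 249. ] 25
[323.6 269.8] 28
[263.9 277.9] 38
[306.7 284. ] 24
green [259.35185185 224.12962963]
[[496.9  32.6]
 [515.1  44.3]
 [536.4  44.1]
 [554.5  31.7]
 [562.3  12.1]
 [521.4 -27.9]
 [557.8  -8.9]
 [488.6  12.9]]
axis [525.40214546   8.85008381] 36.98734016976449 [37.  37.  36.9 37.  37.  37.  37.  37. ]
line -65.01553 519.6119 20.355888 perp off 0.3886938659226793 n 167
green dir 173.72770688397054
w [414.57009346 219.09345794] [ 10  10  40  39 963]
w [439.66666667 244.66666667] [ 46  46  14  14 105]
scene [341.55555556 262.44973545] [  7   7  18  16 189]
side [292.04109589 228.31506849] [  4   6  15  14 146]
stray tri [598.04227187 100.3484537   89.98512297] on z89 [598.85631054 100.34256428  89.        ]
stud [542.39395021 175.20059616 110.24022806] [544.20216046 178.06012657 109.        ]
```

```bash
python3 - <<'E'
from h import *
cmd([525.4,8.9,190],0.436)
E
```

```text
shift [ 0.1097 -0.0354 -0.0244] ax 0.1962 y0 0.6322 p0 [524.2  51.8 299.7]
```

servo_tool:
  steps:
    - [0.03, -0.012, -0.008, 0.1, 0, 0]
    - [0.06, -0.024, -0.016, 0.196, 0, 0]
    - [0.09, -0.035, -0.024, 0.196, 0, 0]
    - [0.11, -0.035, -0.024, 0.196, 0, 0]
    - [0.11, -0.035, -0.024, 0.196, 0, 0]
    - [0.11, -0.035, -0.024, 0.196, 0, 0]
    - [0.11, -0.035, -0.024, 0.196, 0, 0]

```text
time: 2.45
tool_pos: [527.0, 8.6, 191.3]
tcp_rot: [-0.342, 1.542, 0.341]
force: [-0.3, -0.1, 1.5]
width: 1.001
```

```bash
python3 - <<'E'
from h import *
cmd([525.4,8.9,116],0.436)
E
```

```text
shift [ 0.0753  0.0009 -0.0013] ax -0.0007 y0 0.4353 p0 [527.    8.6 191.3]
```

servo_tool:
  steps:
    - [0.02, 0.001, -0.001, 0, 0, 0]
    - [0.04, 0.001, -0.001, 0, 0, 0]
    - [0.055, 0.001, -0.001, 0, 0, 0]
    - [0.065, 0.001, -0.001, 0, 0, 0]
    - [0.072, 0.001, -0.001, 0, 0, 0]
    - [0.075, 0.001, -0.001, 0, 0, 0]
    - [0.075, 0.001, -0.001, 0, 0, 0]
    - [0.075, 0.001, -0.001, 0, 0, 0]

```text
time: 3.12
tool_pos: [525.6, 8.4, 115.6]
tcp_rot: [-0.341, 1.543, 0.34]
force: [1.1, 0.3, 0.3]
width: 1.002
```

```bash
python3 - <<'E'
from h import *
cmd([525.4,8.9,116],0.436);print(state()['force'])
E
```

```text
shift [-0.0004  0.0006  0.0001] ax -0.0018 y0 0.4342 p0 [525.6   8.4 115.6]
[1.09029181 0.34861336 0.30674285]
```

servo_tool:
  steps:
    - [0, 0, 0, 0, 0, 0]
    - [0, 0, 0, 0, 0, 0]
    - [0, 0, 0, 0, 0, 0]
    - [0, 0, 0, 0, 0, 0]
    - [0, 0, 0, 0, 0, 0]
    - [0, 0, 0, 0, 0, 0]
    - [0, 0, 0, 0, 0, 0]
    - [0, 0, 0, 0, 0, 0]
    - [0, 0, 0, 0, 0, 0]
    - [0, 0, 0, 0, 0, 0]
  fingers: -1
  squeeze: 20

```text
time: 3.95
tool_pos: [524.9, 8.4, 114.7]
tcp_rot: [-0.34, 1.544, 0.34]
force: [-0.4, 0.6, -0.0]
width: 0.268
```

servo_tool:
  steps:
    - [0, 0, 0, 0, 0, 0]
    - [0, 0, 0, 0, 0, 0]
    - [0, 0, 0, 0, 0, 0]
    - [0, 0, 0, 0, 0, 0]

```text
time: 4.28
tool_pos: [525.1, 8.5, 114.7]
tcp_rot: [-0.34, 1.543, 0.34]
force: [1.0, -0.8, -1.3]
width: 0.154
```

Gripped at 14 mm. Turn anticlockwise about 1.03 rad, slightly beyond.

servo_tool:
  steps:
    - [0, 0, 0, -0.09, 0, 0]
    - [0, 0, 0, -0.18, 0, 0]
    - [0, 0, 0, -0.27, 0, 0]
    - [0, 0, 0, -0.36, 0, 0]
    - [0, 0, 0, -0.45, 0, 0]
    - [0, 0, 0, -0.54, 0, 0]
    - [0, 0, 0, -0.63, 0, 0]
    - [0, 0, 0, -0.72, 0, 0]
    - [0, 0, 0, -0.81, 0, 0]
    - [0, 0, 0, -0.88, 0, 0]
    - [0, 0, 0, -0.94, 0, 0]
    - [0, 0, 0, -0.98, 0, 0]
    - [0, 0, 0, -1.02, 0, 0]
    - [0, 0, 0, -1.04, 0, 0]
    - [0, 0, 0, -1.05, 0, 0]
    - [0, 0, 0, -1.06, 0, 0]
    - [0, 0, 0, -1.06, 0, 0]
    - [0, 0, 0, -1.06, 0, 0]

```text
time: 5.78
tool_pos: [524.8, 8.3, 114.7]
tcp_rot: [-1.152, 1.245, 1.152]
force: [-0.2, -0.6, 0.6]
width: 0.159
```

```bash
python3 - <<'E'
from h import *
cmd([525,8.5,116],1.461);s=state();print(s['force'],s['moment'])
E
```

```text
shift [-0.0013 -0.0001  0.0002] ax 0.0322 y0 1.4932 p0 [524.8   8.3 114.7]
[-0.19191757 -0.5626798   0.57037355] [-0.10768852 -0.12110674 -0.47970838]
```

servo_tool:
  steps:
    - [0, 0, 0, -0.02, 0, 0]
    - [0, 0, 0, -0.04, 0, 0]
    - [0, 0, 0, -0.04, 0, 0]
    - [0, 0, 0, -0.04, 0, 0]

```text
time: 6.12
tool_pos: [524.6, 8.4, 114.7]
tcp_rot: [-1.182, 1.227, 1.182]
force: [-1.5, -0.2, 0.9]
width: 0.165
```

```bash
python3 - <<'E'
from h import *
cmd([525,8.5,116],1.461);s=state();print(s['force'],s['moment'])
E
```

```text
shift [-0.0013 -0.0004  0.0002] ax 0.073 y0 1.534 p0 [524.6   8.4 114.7]
[-1.50810235 -0.22286921  0.94308834] [-0.18389635  0.22631194 -0.49344279]
```

servo_tool:
  steps:
    - [0, 0, 0, 0, 0, 0]
    - [0, 0, 0, 0, 0, 0]
    - [0, 0, 0, 0, 0, 0]
    - [0, 0, 0, 0, 0, 0]
    - [0, 0, 0, 0, 0, 0]
    - [0, 0, 0, 0, 0, 0]
    - [0, 0, 0, 0, 0, 0]
    - [0, 0, 0, 0, 0, 0]
  fingers: 0.4

```text
time: 6.78
tool_pos: [524.9, 8.4, 114.7]
tcp_rot: [-1.182, 1.226, 1.182]
force: [0.3, 0.7, -0.4]
width: 0.698
```

servo_tool:
  steps:
    - [-0.02, 0, 0, 0, 0, 0]
    - [-0.05, 0, 0, 0, 0, 0]
    - [-0.09, 0, 0, 0, 0, 0]
    - [-0.13, -0.02, 0.02, 0, 0, 0]
    - [-0.17, -0.02, 0.05, 0, 0, 0]
    - [-0.17, -0.02, 0.05, 0, 0, 0]
    - [-0.17, -0.02, 0.05, 0, 0, 0]
    - [-0.17, -0.02, 0.05, 0, 0, 0]

```text
time: 7.45
tool_pos: [546.4, 57.8, 284.0]
tcp_rot: [-1.183, 1.226, 1.183]
force: [-0.2, -0.1, -0.9]
width: 0.694
```

```bash
python3 - <<'E'
from h import *
import pickle
p=camera_params('wrist');im=capture('wrist');cv2.imwrite('pics/w2.png',im[:,:,::-1]);pickle.dump(p,open('w2.pkl','wb'))
s=state();print(s['time'],s['tool_pos'],s['force'])
for n,X in dict(dial=[525.4,8.9,125],tip=[525.4-25*.994,8.9+25*.109,125],green=[488.6,12.9,85],stray=[598,100.3,93]).items(): print(n,proj(p,X).round())
E
```

```text
7.5 [545.60917091  57.35881827 282.59211621] [ 0.04516229 -0.17053463 -0.7233502 ]
dial [250. 201.]
tip [251. 167.]
green [259. 149.]
stray [366. 273.]
```

View pics/w2.png

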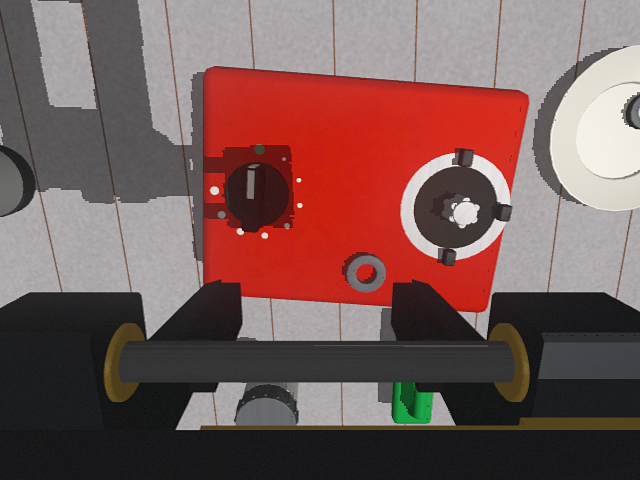

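The pointer line (251,182) now aims at the green dot (259,150); the stray washer is still at (366,273). Measure both finely.

```bash
python3 - <<'E'
from h import *
import pickle
p=pickle.load(open('w2.pkl','rb'));p1=pickle.load(open('w1.pkl','rb'))
im=cv2.imread('pics/w2.png').astype(int);b,g,r=im[...,0],im[...,1],im[...,2]
m=(im.min(2)>70).astype(np.uint8);m[:155]=0;m[208:]=0;m[:,:232]=0;m[:,272:]=0
n,l,st,ce=cv2.connectedComponentsWithStats(m)
for i in range(1,n):
    if st[i,4]<25: continue
    yy,xx=np.where(l==i);X=np.array([onz(p,(u,v),125)[:2] for u,v in zip(xx,yy)])
    vx,vy,x0,y0=cv2.fitLine(X.astype(np.float32),cv2.DIST_L2,0,.01,.01).ravel();print(st[i],'ang',np.degrees(np.arctan2(vy,vx)),x0,y0,'perp',(np.array([525.4,8.9])-[x0,y0])@[-vy,vx])
red=(r>g+60);x0,y0=335,245
n,l,st,ce=cv2.connectedComponentsWithStats((~red)[y0:300,x0:392].astype(np.uint8))
for i in range(1,n):
    if st[i,4]>300: c=ce[i]+[x0,y0];print(c,st[i],onz(p,c,89),tri([ray(p,c),ray(p1,(414.6,219.1))]))
P=camera_params('scene');Q=camera_params('side')
# saucer: inner floor / rim ellipse and washer in scene and side
for nme,pp,box in [('scene',P,(420,310,530,405)),('side',Q,(165,170,245,232))]:
    im=cv2.imread(f'pics/{nme}0.png').astype(int);x0,y0,x1,y1=box;s=im[y0:y1,x0:x1]
    d=((s.max(2)<115)&(s.max(2)-s.min(2)<40)).astype(np.uint8);n,l,st,ce=cv2.connectedComponentsWithStats(d)
    for i in range(1,n):
        if 30<st[i,4]<500: print(nme,'dark',ce[i]+[x0,y0],st[i], onz(pp,ce[i]+[x0,y0],9))
    v=s[...,1]>180
    print(nme,[tuple(s[k]) for k in [(30,30)]],v.sum())
    n,l,st,ce=cv2.connectedComponentsWithStats(v.astype(np.uint8));i=1+st[1:,4].argmax()
    cs,_=cv2.findContours((l==i).astype(np.uint8),cv2.RETR_EXTERNAL,cv2.CHAIN_APPROX_NONE);h=cv2.convexHull(max(cs,key=len));e=cv2.fitEllipse(h);c=np.array(e[0])+[x0,y0];print(nme,'rim',e,c,onz(pp,c,18))
E
```

```text
[248 164  11   4  28] ang -78.51768 499.45926 13.40211 perp 24.52535309932822
[247 170   8  29 197] ang -6.9272327 512.9897 10.161699 perp 0.2443026865589648
[365.35553279 272.26639344] [ 10   8  41  39 976] [598.76277114 100.14759282  89.        ] [599.3793666  100.33677254  87.4056193 ]
scene dark [435.50549451 360.73626374] [  6  13  36  73 273] [545.13288212 337.12482242   9.        ]
scene dark [485.74485597 360.60082305] [ 55  42  22  18 243] [465.33941636 388.75190813   9.        ]
scene [(np.int64(185), np.int64(203), np.int64(204))] 3307
scene rim ((48.91122055053711, 41.42768859863281), (62.19559860229492, 79.54220581054688), 99.46117401123047) [468.91122055 351.4276886 ] [483.64685587 359.78977466  18.        ]
side dark [196.35294118 199.3627451 ] [ 25  24  14  12 102] [465.14960173 391.52747432   9.        ]
side dark [233.32432432 206.45945946] [62 30 10 13 37] [539.0660393 316.9887873   9.       ]
side dark [195.65284974 220.61139896] [ 12  39  36  17 193] [432.59044706 317.84486531   9.        ]
side dark [241.22033898 219.44067797] [72 42  8 13 59] [536.02745032 262.73787972   9.        ]
side [(np.int64(199), np.int64(207), np.int64(212))] 1806
side rim ((40.293128967285156, 28.324119567871094), (40.30841064453125, 60.50408172607422), 81.6996078491211) [205.29312897 198.32411957] [484.66954934 373.77840703  18.        ]
```

Dial now 0.01 rad from the green dot direction; washer at (598.8,100.2), mid-height about 88. Go over it.

```bash
python3 - <<'E'
from h import *
cmd([598.8,100.2,140],1.534)
E
```

```text
shift [ 0.1426 -0.0516  0.0447] ax 0.0006 y0 1.5346 p0 [545.6  57.4 282.6]
```

servo_tool:
  steps:
    - [0.03, -0.03, 0.03, 0, 0, 0]
    - [0.065, -0.0516, 0.0447, 0, 0, 0]
    - [0.1, -0.0516, 0.0447, 0, 0, 0]
    - [0.125, -0.0516, 0.0447, 0, 0, 0]
    - [0.1426, -0.0516, 0.0447, 0, 0, 0]
    - [0.1426, -0.0516, 0.0447, 0, 0, 0]
    - [0.1426, -0.0516, 0.0447, 0, 0, 0]
    - [0.1426, -0.0516, 0.0447, 0, 0, 0]

```text
time: 8.17
tool_pos: [599.9, 99.7, 142.2]
tcp_rot: [-1.181, 1.227, 1.182]
force: [0.1, -0.5, 1.2]
width: 0.703
```

```bash
python3 - <<'E'
from h import *
cmd([598.8,100.2,104],1.534);print(state()['force'])
E
```

```text
shift [0.0382 0.0011 0.0005] ax -0.0008 y0 1.5332 p0 [599.9  99.7 142.2]
[ 0.102731   -0.50866534  1.21256683]
```

servo_tool:
  steps:
    - [0.01, 0.001, 0, 0, 0, 0]
    - [0.02, 0.001, 0, 0, 0, 0]
    - [0.027, 0.001, 0, 0, 0, 0]
    - [0.032, 0.001, 0, 0, 0, 0]
    - [0.035, 0.001, 0, 0, 0, 0]
    - [0.035, 0.001, 0, 0, 0, 0]
    - [0.035, 0.001, 0, 0, 0, 0]
    - [0.035, 0.001, 0, 0, 0, 0]

```text
time: 8.83
tool_pos: [599.2, 100.5, 107.5]
tcp_rot: [-1.182, 1.226, 1.182]
force: [-0.7, -0.1, -1.0]
width: 0.701
```

```bash
python3 - <<'E'
from h import *
cmd([598.8,100.2,104],1.534);print(state()['force'])
E
```

```text
shift [ 0.0035  0.0004 -0.0003] ax 0.0001 y0 1.5341 p0 [599.2 100.5 107.5]
[-0.72865032 -0.08242474 -1.02575059]
```

Go down 3.5 mm and close.

servo_tool:
  steps:
    - [0.002, 0, 0, 0, 0, 0]
    - [0.0035, 0, 0, 0, 0, 0]
    - [0.0035, 0, 0, 0, 0, 0]
    - [0.0035, 0, 0, 0, 0, 0]

```text
time: 9.17
tool_pos: [598.9, 100.4, 103.6]
tcp_rot: [-1.182, 1.226, 1.182]
force: [0.4, 0.8, 0.2]
width: 0.703
```

servo_tool:
  steps:
    - [0, 0, 0, 0, 0, 0]
    - [0, 0, 0, 0, 0, 0]
    - [0, 0, 0, 0, 0, 0]
    - [0, 0, 0, 0, 0, 0]
    - [0, 0, 0, 0, 0, 0]
    - [0, 0, 0, 0, 0, 0]
    - [0, 0, 0, 0, 0, 0]
    - [0, 0, 0, 0, 0, 0]
    - [0, 0, 0, 0, 0, 0]
    - [0, 0, 0, 0, 0, 0]
  fingers: -1
  squeeze: 15

```text
time: 10.0
tool_pos: [598.9, 100.4, 103.7]
tcp_rot: [-1.182, 1.226, 1.182]
force: [-0.0, -1.0, 0.8]
width: 0.391
```

```bash
python3 - <<'E'
from h import *
s=state();print(s['tool_pos'],s['force'],s['width']*88)
E
```

```text
[598.93369084 100.40214382 103.65826575] [-0.00876001 -0.97180228  0.84496858] 34.38217889179719
```

servo_tool:
  steps:
    - [0, 0, 0, 0, 0, 0]
    - [0, 0, 0, 0, 0, 0]
    - [-0.005, 0, 0, 0, 0, 0]
    - [-0.012, 0, 0, 0, 0, 0]
    - [-0.02, 0, 0, 0, 0, 0]
    - [-0.035, 0, 0, 0, 0, 0]
    - [-0.055, 0, 0, 0, 0, 0]
    - [-0.075, 0, 0, 0, 0, 0]
    - [-0.095, 0, 0, 0, 0, 0]
    - [-0.1, 0, 0, 0, 0, 0]
    - [-0.1, 0, 0, 0, 0, 0]
    - [-0.1, 0, 0, 0, 0, 0]

```text
time: 11.0
tool_pos: [598.8, 100.4, 203.5]
tcp_rot: [-1.182, 1.226, 1.182]
force: [-0.2, -0.4, -0.4]
width: 0.392
```

```bash
python3 - <<'E'
from h import *
s=state();print(s['tool_pos'],s['force'],s['width']*88)
cmd([500,340,230],0.70)
E
```

```text
[598.77193359 100.4378088  203.48133297] [-0.22049189 -0.35817717 -0.38857122] 34.48590604489411
shift [-0.0265  0.1075  0.2358] ax 0.834 y0 1.534 p0 [598.8 100.4 203.5]
```

servo_tool:
  steps:
    - [-0.01, 0.01, 0.02, 0.08, 0, 0]
    - [-0.02, 0.022, 0.048, 0.17, 0, 0]
    - [-0.0265, 0.036, 0.08, 0.28, 0, 0]
    - [-0.0265, 0.05, 0.11, 0.39, 0, 0]
    - [-0.0265, 0.064, 0.14, 0.5, 0, 0]
    - [-0.0265, 0.078, 0.17, 0.61, 0, 0]
    - [-0.0265, 0.092, 0.2, 0.71, 0, 0]
    - [-0.0265, 0.102, 0.223, 0.79, 0, 0]
    - [-0.0265, 0.1075, 0.2358, 0.834, 0, 0]
    - [-0.0265, 0.1075, 0.2358, 0.834, 0, 0]
    - [-0.0265, 0.1075, 0.2358, 0.834, 0, 0]
    - [-0.0265, 0.1075, 0.2358, 0.834, 0, 0]
    - [-0.0265, 0.1075, 0.2358, 0.834, 0, 0]

```text
time: 12.08
tool_pos: [500.5, 338.8, 229.4]
tcp_rot: [-0.548, 1.502, 0.547]
force: [0.2, 0.0, -0.3]
width: 0.395
```

```bash
python3 - <<'E'
from h import *
import pickle
p=camera_params('wrist');im=capture('wrist');cv2.imwrite('pics/w3.png',im[:,:,::-1]);pickle.dump(p,open('w3.pkl','wb'))
s=state();print(s['time'],s['tool_pos'],s['width']*88)
E
```

```text
12.1333 [500.6347991  338.83971426 229.67975352] 34.42103699699747
```

View pics/w3.png

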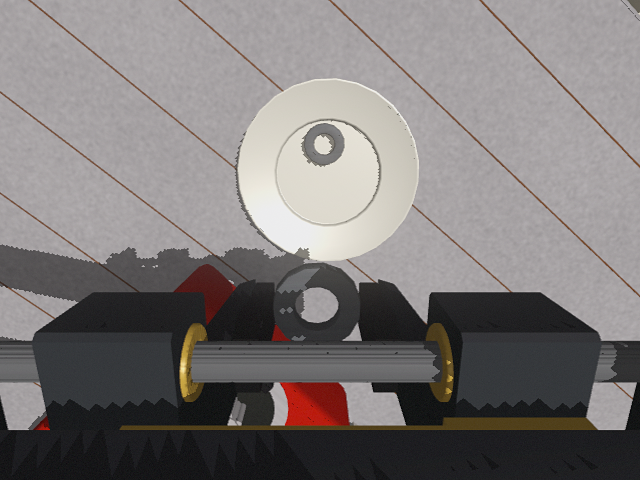

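Wrist view: washer held level at (317,305); saucer floor circle centred about (328,172), its washer at (323,144).

```bash
python3 - <<'E'
from h import *
import pickle
p=pickle.load(open('w3.pkl','rb'));P=camera_params('scene');Q=camera_params('side')
im=cv2.imread('pics/w3.png').astype(int)
v=((im[...,1]-im[...,0]>8)&(im[...,2]<im[...,1]+30)&(im[...,1]>120)).astype(np.uint8);v[270:]=0
n,l,st,ce=cv2.connectedComponentsWithStats(v);i=1+st[1:,4].argmax();print(st[i])
cs,_=cv2.findContours((l==i).astype(np.uint8),cv2.RETR_EXTERNAL,cv2.CHAIN_APPROX_NONE);e=cv2.fitEllipse(cv2.convexHull(max(cs,key=len)));print(e,onz(p,e[0],18))
for a in [(276,172),(380,172),(328,120),(328,225)]: print('floor edge',onz(p,a,5))
s=im[115:175,290:355];d=(s.max(2)<120).astype(np.uint8);n,l,st,ce=cv2.connectedComponentsWithStats(d);i=1+st[1:,4].argmax();c=ce[i]+[290,115];print('sw',c,st[i],onz(p,c,9))
X=tri([ray(p,c),ray(P,(485.7,360.6)),ray(Q,(196.4,199.4))]);print('sw tri',X)
for z in (206,212,218): print('held',z,onz(p,(317,305),z))
T=Ro.from_rotvec(state()['tcp_rot']).as_matrix();print(T.round(3))
E
```

```text
[  237    78   182   183 21545]
((327.76025390625, 169.4660186767578), (180.5130615234375, 182.2498016357422), 3.04687237739563) [483.41296498 375.19786797  18.        ]
floor edge [449.85053698 342.65926132   5.        ]
floor edge [522.15591243 403.43419086   5.        ]
floor edge [456.69657511 407.37886583   5.        ]
floor edge [518.03385906 335.54444651   5.        ]
sw [315.         147.27222222] [ 14   8  37  42 180] [462.87787871 382.27707521   9.        ]
sw tri [464.3206876  386.22175363  11.25723419]
held 206 [503.36416313 336.640563   206.        ]
held 212 [501.59430142 338.7367494  212.        ]
held 218 [499.82443971 340.8329358  218.        ]
[[-0.001 -0.644  0.765]
 [-0.001  0.765  0.644]
 [-1.    -0.    -0.001]]
```

Saucer centre ≈ (485.5,373), its washer ≈ (467,389.5). Place the stray at (498.5,361.8), jaw yaw 0.85.

```bash
python3 - <<'E'
from h import *
cmd([498.5,361.8,60],0.85)
E
```

```text
shift [0.1697 0.0189 0.0131] ax -0.1509 y0 0.6991 p0 [500.6 338.8 229.7]
```

servo_tool:
  steps:
    - [0.015, 0.006, 0.004, -0.05, 0, 0]
    - [0.035, 0.013, 0.009, -0.1, 0, 0]
    - [0.06, 0.019, 0.013, -0.151, 0, 0]
    - [0.085, 0.019, 0.013, -0.151, 0, 0]
    - [0.11, 0.019, 0.013, -0.151, 0, 0]
    - [0.13, 0.019, 0.013, -0.151, 0, 0]
    - [0.148, 0.019, 0.013, -0.151, 0, 0]
    - [0.16, 0.019, 0.013, -0.151, 0, 0]
    - [0.168, 0.019, 0.013, -0.151, 0, 0]
    - [0.168, 0.019, 0.013, -0.151, 0, 0]
    - [0.168, 0.019, 0.013, -0.151, 0, 0]
    - [0.168, 0.019, 0.013, -0.151, 0, 0]

```text
time: 13.13
tool_pos: [498.8, 363.2, 63.4]
tcp_rot: [-0.664, 1.465, 0.664]
force: [0.2, 0.4, -0.5]
width: 0.391
```

```bash
python3 - <<'E'
from h import *
cmd([498.5,361.8,30],0.85);s=state();print(s['force'],s['width']*88)
im=capture('wrist');cv2.imwrite('pics/w4.png',im[:,:,::-1])
E
```

```text
shift [ 0.0334 -0.0007 -0.0013] ax 0.0008 y0 0.8508 p0 [498.8 363.2  63.4]
[ 0.21215177  0.39253256 -0.47102063] 34.40077773887879
```

View pics/w4.png

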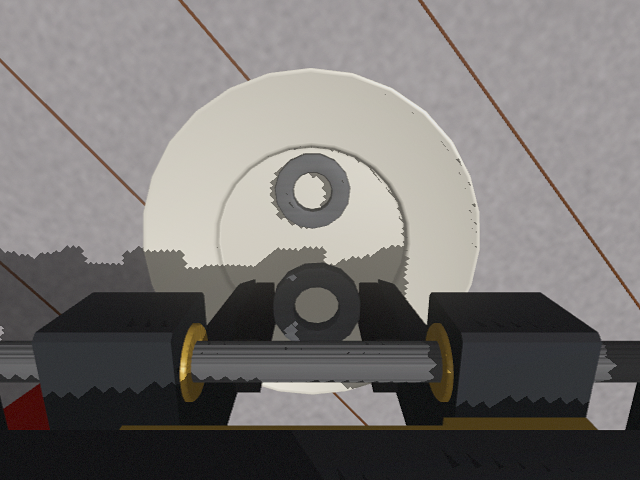

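The held washer (317,305) is lined up below the other (312,190) over the floor. Descend.

servo_tool:
  steps:
    - [0.008, -0.001, -0.001, 0, 0, 0]
    - [0.016, -0.001, -0.001, 0, 0, 0]
    - [0.024, -0.001, -0.001, 0, 0, 0]
    - [0.03, -0.001, -0.001, 0, 0, 0]
    - [0.034, -0.001, -0.001, 0, 0, 0]
    - [0.036, -0.001, -0.001, 0, 0, 0]
    - [0.036, -0.001, -0.001, 0, 0, 0]
    - [0.036, -0.001, -0.001, 0, 0, 0]
    - [0.036, -0.001, -0.001, 0, 0, 0]

```text
time: 13.93
tool_pos: [498.2, 361.7, 26.4]
tcp_rot: [-0.665, 1.466, 0.665]
force: [-0.8, -0.2, -0.6]
width: 0.387
```

servo_tool:
  steps:
    - [0.0005, 0, 0, 0, 0, 0]
    - [0.001, 0, 0, 0, 0, 0]
    - [0.001, 0, 0, 0, 0, 0]

```text
time: 14.18
tool_pos: [498.0, 361.6, 25.3]
tcp_rot: [-0.665, 1.466, 0.665]
force: [-0.3, -0.1, -0.8]
width: 0.391
```

servo_tool:
  steps:
    - [0.0005, 0, 0, 0, 0, 0]
    - [0.001, 0, 0, 0, 0, 0]
    - [0.001, 0, 0, 0, 0, 0]

```text
time: 14.43
tool_pos: [497.9, 361.5, 24.0]
tcp_rot: [-0.665, 1.467, 0.665]
force: [0.5, -0.2, -0.2]
width: 0.387
```

servo_tool:
  steps:
    - [0.0003, 0, 0, 0, 0, 0]
    - [0.0006, 0, 0, 0, 0, 0]
    - [0.0006, 0, 0, 0, 0, 0]

```text
time: 14.68
tool_pos: [498.0, 361.5, 23.7]
tcp_rot: [-0.665, 1.467, 0.665]
force: [-0.4, -0.7, 1.5]
width: 0.389
```

servo_tool:
  steps:
    - [0.0003, 0, 0, 0, 0, 0]
    - [0.0003, 0, 0, 0, 0, 0]
    - [0.0003, 0, 0, 0, 0, 0]
    - [0.0003, 0, 0, 0, 0, 0]
    - [0.0003, 0, 0, 0, 0, 0]
  fingers: 0.05

```text
time: 15.1
tool_pos: [498.0, 361.5, 23.2]
tcp_rot: [-0.665, 1.467, 0.665]
force: [0.1, 0.4, -0.5]
width: 0.529
```

servo_tool:
  steps:
    - [-0.005, 0, 0, 0, 0, 0]
    - [-0.012, 0, 0, 0, 0, 0]
    - [-0.025, 0, 0, 0, 0, 0]
    - [-0.05, 0, 0, 0, 0, 0]
    - [-0.08, 0, 0, 0, 0, 0]
    - [-0.115, 0, 0, 0, 0, 0]
    - [-0.15, 0, 0, 0, 0, 0]
    - [-0.185, 0, 0, 0, 0, 0]
    - [-0.2, -0.02, 0, 0, 0, 0]
    - [-0.2, -0.03, 0, 0, 0, 0]
    - [-0.2, -0.03, 0, 0, 0, 0]
    - [-0.2, -0.03, 0, 0, 0, 0]
    - [-0.2, -0.03, 0, 0, 0, 0]

```text
time: 16.18
tool_pos: [519.1, 341.4, 221.1]
tcp_rot: [-0.664, 1.471, 0.665]
force: [0.3, 0.4, -0.2]
width: 0.523
```

```bash
python3 - <<'E'
from h import *
p=camera_params('wrist');a=capture('wrist')[:,:,::-1];b=capture('side')[:,:,::-1];s=state();print(s['time'],s['tool_pos'],s['force'],s['width'])
for n,X in dict(saucer=[485.5,373,5],stray=[498,361.5,9]).items(): print(n,proj(p,X).round())
c=cv2.resize(capture('scene')[150:410,240:540,::-1],(400,347),interpolation=cv2.INTER_CUBIC)
cv2.imwrite('pics/end.png',np.hstack([cv2.resize(a,(400,300)),cv2.resize(b[150:390,160:480],(400,300),interpolation=cv2.INTER_CUBIC)]))
cv2.imwrite('pics/w5.png',a);cv2.imwrite('pics/side5.png',b)
E
```

```text
16.2833 [519.2161908  341.71951553 221.22254678] [0.12038461 0.17471257 0.60429825] 0.5258905526215807
saucer [318. 161.]
stray [318. 181.]
```

View pics/end.png

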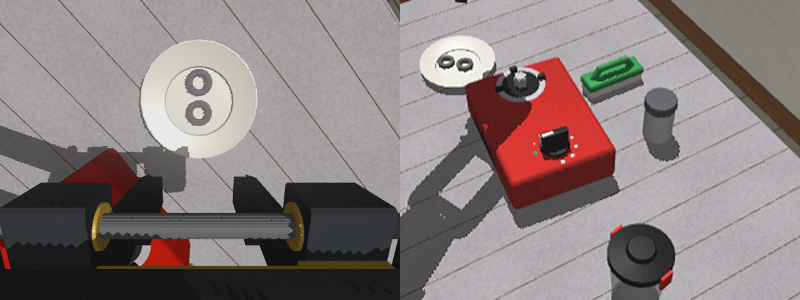

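Both washers lie flat in the saucer at (198,81) and (198,112). The dial points at the green dot, and the other objects are where they were. The arm is clear, so I'm handing in.

```bash
python3 -c "
from cell import hand_in,state
print(hand_in(),state()['time'])"
```

```text
the job is handed in; nothing more can be done
the job is handed in; nothing more can be done
```

The dial is off, the stray washer lies in the saucer beside the other one, and I handed the job in at about 16 s of the 72 s allowed. I don't know the verdict, because handing in reports none.

- **Dial:** I gripped the bar and turned it about 1.03 rad anticlockwise to the stop. Measured afterwards in the wrist picture, the pointer was about 0.01 rad from the green dot (limit 0.08). The grip slipped slightly when I pushed past the stop, with the resisting moment flat at about 0.5 N m. I took that as the stop; the picture agreed.
- **Washer:** I lifted it off the base and lowered it in steps of about 1 mm until it was at the floor of the saucer before letting go. No clear contact force showed, only about 1.5 N, so it may have dropped by up to about half a millimetre.
- **Final pictures:** both washers lie flat and side by side on the saucer floor, and the pointer is at the green dot. The gripper is about 200 mm above the saucer and touches nothing. The jar, canister, brush and saucer look unmoved, but I judged that by eye and did not measure it.
- **Disagreement:** the gripper read 34.4 mm on the 36 mm washer. The reading stayed steady and the hold was level, so I carried on.

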